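# Find the heavy side of a grinding wheel on its balancing stand

### The arm

A 7-joint arm with a two-finger parallel gripper is mounted at the origin on a cart in front of the work surface, level with it; the furniture and walls round the work are solid. World frame = base frame: x ahead of the robot, y to its left, z up, the work surface at z = 0. Lengths are in mm, angles in rad, forces in N, time in s.
With the tool pointing down it reaches from about 400 to 925 mm from the base axis. Payload 4.1 kg.
Tool frame: the origin (TCP) lies between the finger pads; the fingertips stand 8 mm ahead of it and the grasp point (between the pads) lies 11 mm behind it; z points along the fingers, y is the line along which they close (so a half turn about z gives the same grasp; the last joint's range is limited). The gripper opens to 85 mm and grips with 20 to 120 N. Pads are 22 mm wide; open, the fingers measure 114 mm over their backs; the gripper's body (76 mm by 85 mm) begins 54 mm behind the grasp point. The pads swing forward as they close: fully open they stand 13 mm farther back than shut.
Start: joints at [-1.355, 0.398, 0.045, 1.537, -0.019, 1.207, -0.051], TCP at [201.236, 618.099, 239.347] pointing down, gripper open.
Joint ranges: [-2.82, 2.82], [-0.49, 2.23], [-1.37, 1.46], [0, 2.46], [-1.36, 4.5], [0.23, 2], [-2.94, 2.94]. Speed limits (rad/s): [2.57, 2.57, 3.14, 3.14, 3.14, 3.14, 3.14].

### API

Orientations are given as a unit quaternion [w, x, y, z].
In Python, from cell import * gives the robot as it stands. The module is installed in compiled form; this text tells all that it offers.
- The arm moves only by the shell command python3 -m jog 'ROWS' [OPENING]. ROWS is JSON, a list of rows, each a list of 6 numbers: the shift along the tool's x, y, z in mm, then the turn, a rotation vector about the tool's x, y, z in rad. A call has 1 to 12 rows; each row shifts and turns the commanded pose from where the row before left it, along the tool's axes as they then stand; what a row does not reach is not made up. A row lasts 1/12 s, in which the tool goes at most 41.7 mm and 7.16 degrees, less where a joint would pass 70% of its speed; a pose out of reach is approached as far as the arm can. A call with a gripper value outside its range is refused whole. OPENING is the opening, from -1 (shut) to 1 (fully open), so that 0 is half open, set as the call begins (- or left out, the last holds). The fingers move at their own pace and stop on an object; the grip force is fixed at half the most. Time passes only in rows, so rows that do not move let the fingers close. It gives the time, the measured TCP pose, the force, the opening and the grip force at its end, in the units of the state.
- observe(): the state, without advancing time (a new reading comes with each control period).
- camera(name): name is "side" or "top"; returns (picture, depth): 480x640x3 uint8, red, green, blue; 480x640 float32, mm along the optical axis (not along the pixel's ray), 0 where there is no reading.
- camera_info(name): a dict with "fx", "fy", "cx", "cy" (pixels), "pose" (4x4, takes a point from camera to world coordinates). Camera axes: x right, y down, z forward; pixel columns grow to the right and rows downward; lengths in mm; the calibration is good to about 2 mm. A picture is of the moment at which its call begins. camera_info takes no time and is no camera call.
- close_job(): hands the job in; it is judged then, once.
The state is a dict: "time": time; "qpos": joint angles; "qd": joint speeds; "effort": joint torques, N m; "position": TCP position; "tool_rot": TCP orientation; "force": force on the tool from outside, world axes, zero at the start; "wrist_torque": the same for the moment, N m; "width": finger opening in mm; "gripper_force": force on a finger pad.
Only numpy, scipy, OpenCV 4.12 (cv2) and the standard library are available. Lean on these libraries where they do the work, as an engineer would, in place of code of your own. Each camera call takes 0.05 s, during which the arm holds its last target. There are 200 camera calls.

### The job

The small grinding wheel on the balancing stand is out of balance, and its heavy side is not marked. Find that side: turn the wheel by its rim between a quarter and a third of a turn from where it stands, let it go and let it roll back freely to rest (the bearings drag, so it always stops somewhat short of true, on the side from which it rolled). Then turn the wheel so that its heavy side points straight down, and finish there while still holding the rim at rest between the fingers; leave the other things on the bench where they lie.

Things in the scene. Friction and masses are not known exactly. Their poses are not given: they have to be found in the camera images.
- stand: Balancing stand fixed to the bench: dark steel base plate 120 x 110 mm, behind the wheel a grey post 30 x 36 mm (front face 57 mm behind the wheel's mid-plane, top 142 mm over the bench) with a round bearing housing (radius 21 mm, from 50 mm behind the mid-plane). Origin on the bench under the wheel's middle; x along the spindle, away from the robot into the post; y across the wheel; z up.
- stand_axis (a point): Middle of the wheel's thickness on the level spindle's axis, 135 mm above the bench, fixed to the stand (axes as the stand's; x is the turning axis). The wheel turns about it freely both ways, with no stop in reach. Let go, the wheel rolls back in one or two seconds, but drag stops it some 0.4 to 0.6 rad short of heavy side down, on the side it rolled from, alike from both sides.
- wheel: Same point as stand_axis, axes turning with the wheel: an upright plain grey grinding ring, 125 mm across, 20 mm thick; aluminium flanges of radius 31 mm stand 5 mm proud of both faces, a nut of radius 11 mm in front reaches 24 mm from mid-plane. Within some 0.4 rad of heavy side down (so at the start), and near heavy side up, it stays where put. Heavy side and pointer make a new angle each start.
- rim_top (a point): Place to take the rim from above: on the mid-plane of the wheel 50 mm above the axis (12 mm below the rim's top edge), fixed to the stand, axes as the stand's. The ring is pinched across its 20 mm along x; pads can swivel on it while the rim is led in an arc about the axis, some 0.9 rad to either side of the top. Pads kept upright slip on it and lose up to a third of the turn: lean them with the rim, or check the turn.
- pointer (a point): Tip of the small dark pointer bar (9 mm wide, 21 mm long) on the wheel's front flange, 30 mm from the axis, 18 mm in front of the mid-plane. A 5 mm chalk line carries it on over both faces and the rim of the ring. They turn with the wheel and show how far it has turned, not where the heavy side is. (The rules' point 'heavy' lies 50 mm from the axis on the heavy side; its place is not given.)
- black_stone: flat oval black stone, 60x74x27 mm, lying beside the balancing stand; a bystander, origin at the centre of its underside
- spanner: flat steel open-ended spanner, 32x191x8 mm, lying beside the balancing stand; a bystander, origin at the centre of its underside
- cork: cork block, 52x86x30 mm; a bystander, origin at the centre of its underside
- slip: grey-green slip stone, 46x111x13 mm; a bystander, origin at the centre of its underside
- tape: roll of black tape lying flat, 81 mm across, 19 mm high; a bystander, origin at the centre of its underside
- scissors: scissors lying open, 83x180x10 mm; a bystander, origin at the centre of its underside

How it is judged:
By the outcome, as a careful person would: the job done as asked, in the order asked, and still so for the second after the job is handed in, while the arm keeps its last pose, push and grip.
It also fails if it takes over 64 s, if anything falls off the work surface, if the arm or the gripper's body presses on something with over 40 N, if the wrist force passes 120 N, or if a joint passes its speed limit or range.

## Working session

There is one attempt and no reset: what is moved stays moved. The work goes in short steps, Python scripts to look and compute and a shell command to move; the robot and the scene stay as the last step left them, time stands still between calls to the robot, and variables do not carry over. Pictures are saved under pics/ and viewed, at most 10 in all, crops included, and the job is handed in when it is done.

```bash
mkdir -p pics; cat > h.py <<'E'
from cell import *
import numpy as np, cv2
def snap(n,f):
    im,d=camera(n); cv2.imwrite(f'pics/{f}.png',im[:,:,::-1]); np.save(f'pics/{f}.npy',d); return im,d
def ray(n,u,v):
    i=camera_info(n);P=np.array(i['pose']);r=P[:3,:3]@np.array([(u-i['cx'])/i['fx'],(v-i['cy'])/i['fy'],1]);return P[:3,3],r
def pt(n,u,v,d): o,r=ray(n,u,v);return o+r*d
def plane(n,u,v,ax,val): o,r=ray(n,u,v);return o+r*(val-o[ax])/r[ax]
def proj(n,p):
    i=camera_info(n);P=np.array(i['pose']);c=P[:3,:3].T@(np.array(p)-P[:3,3]);return [i['fx']*c[0]/c[2]+i['cx'],i['fy']*c[1]/c[2]+i['cy']]
E
python3 - <<'E'
from h import *
s=observe();print(s)
a,_=snap('side','s0');b,_=snap('top','t0')
for n in('side','top'):print(n,{k:np.round(v,3) for k,v in camera_info(n).items()})
E
```

```text
{'time': 0.0, 'qpos': array([-1.35502824,  0.39919825,  0.04506538,  1.53787764, -0.01867745,
        1.206882  , -0.0507224 ]), 'qd': array([-0.00025904,  0.00072532, -0.00016509, -0.00043009,  0.00084811,
        0.00063843,  0.00031868]), 'effort': array([ 1.75114492e-04, -4.75128400e+01,  1.36465050e+00, -2.54221076e+01,
        1.17522979e-02,  9.66839783e-03,  1.49616852e-05]), 'position': array([201.0508485 , 617.48165226, 238.26109851]), 'tool_rot': array([-6.86981515e-05,  1.56701111e-01,  9.87645593e-01, -9.69615813e-04]), 'force': array([-0.82791956, -0.35013499, -0.24281262]), 'wrist_torque': array([ 0.02168149, -0.03043411, -0.04194768]), 'gripper_force': 0.0, 'width': 84.9541260922599}
side {'fx': np.float64(563.39), 'fy': np.float64(563.39), 'cx': np.float64(313.639), 'cy': np.float64(248.531), 'pose': array([[-9.200000e-01, -1.650000e-01,  3.570000e-01,  5.556400e+01],
       [-3.920000e-01,  3.400000e-01, -8.550000e-01,  1.333891e+03],
       [ 1.900000e-02, -9.260000e-01, -3.780000e-01,  6.390840e+02],
       [ 0.000000e+00,  0.000000e+00,  0.000000e+00,  1.000000e+00]])}
top {'fx': np.float64(554.351), 'fy': np.float64(554.351), 'cx': np.float64(322.625), 'cy': np.float64(239.663), 'pose': array([[ 4.700000e-02, -9.780000e-01,  2.030000e-01,  2.150140e+02],
       [-9.990000e-01, -4.500000e-02,  1.400000e-02,  2.059570e+02],
       [-5.000000e-03, -2.040000e-01, -9.790000e-01,  1.584249e+03],
       [ 0.000000e+00,  0.000000e+00,  0.000000e+00,  1.000000e+00]])}
```

View pics/s0.png

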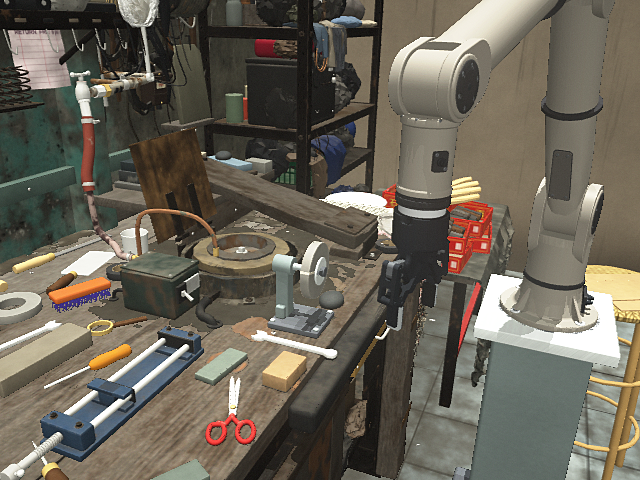

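View pics/t0.png

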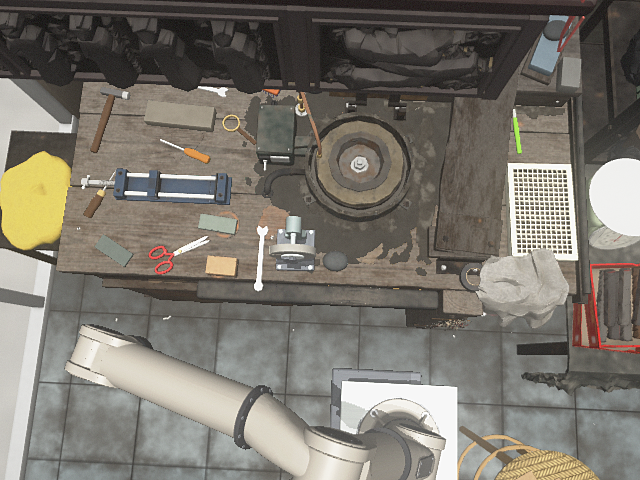

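The side view shows the stand at about (300,290), with the wheel at (315,262). In the top view the wheel is at about (292,250). I'll enlarge both.

```bash
python3 - <<'E'
from h import *
a=cv2.imread('pics/s0.png')[225:345,250:370];b=cv2.imread('pics/t0.png')[205:285,240:360]
a=cv2.resize(a,(480,480),interpolation=2);b=cv2.resize(b,None,fx=2.6,fy=2.6,interpolation=2)
o=np.zeros((480,800,3),np.uint8);o[:,:480]=a;o[:b.shape[0],482:482+b.shape[1]]=b[:,:312];cv2.imwrite('pics/c0.png',o)
d=np.load('pics/s0.npy');t=np.load('pics/t0.npy')
for u,v in [(315,262),(320,265),(310,255),(283,262),(283,290),(322,250)]:print('s',u,v,pt('side',u,v,d[v,u]).round(1))
for u,v in [(285,255),(292,253),(300,254),(292,225),(292,235),(292,245),(310,262),(278,265),(335,260)]:print('t',u,v,pt('top',u,v,t[v,u]).round(1))
E
```

```text
s 315 262 [469.8 332.  166.5]
s 320 265 [466.2 312.5 152.5]
s 310 255 [476.2 344.6 186. ]
s 283 262 [549.1 322.4 147.7]
s 283 290 [547.4 326.1  81.9]
s 322 250 [470.2 293.2 179.3]
t 285 255 [465.2 323.1 161.2]
t 292 253 [470.  304.7 168.2]
t 300 254 [478.1 286.8 113.5]
t 292 225 [547.9 310.1 153.7]
t 292 235 [523.7 309.5 140.4]
t 292 245 [485.4 303.8 197.9]
t 310 262 [473.4 262.2  17.4]
t 278 265 [461.  353.5  14. ]
t 335 260 [481.3 191.   24.7]
```

View pics/c0.png

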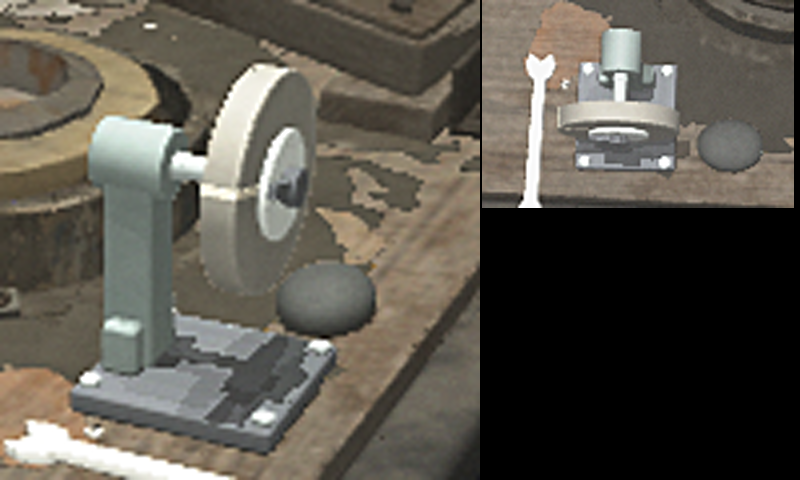

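```bash
python3 - <<'E'
from h import *
from scipy.optimize import least_squares
def cloud(n,f):
    d=np.load(f'pics/{f}.npy');v,u=np.mgrid[:480,:640];i=camera_info(n);P=np.array(i['pose'])
    c=np.stack([(u-i['cx'])/i['fx']*d,(v-i['cy'])/i['fy']*d,d],-1);return c@P[:3,:3].T+P[:3,3]
for n,f in(('side','s0'),('top','t0')):
    C=cloud(n,f).reshape(-1,3)
    W=C[(abs(C[:,0]-480)<28)&(abs(C[:,1]-305)<80)&(C[:,2]>68)&(C[:,2]<205)]
    print(n,len(W),W.min(0).round(1),W.max(0).round(1),np.percentile(W,[2,98],axis=0).round(1).tolist())
    H=C[(abs(C[:,0]-545)<40)&(abs(C[:,1]-308)<40)&(C[:,2]>60)&(C[:,2]<160)]
    print(len(H),np.percentile(H,[2,50,98],axis=0).round(1).tolist())
    # rim cylinder fit: points r>58
    def res(p,W):
        cx,y,z,a=p;dx=W[:,0]-cx;dy=W[:,1]-y
        ax=dx*np.cos(a)+dy*np.sin(a);l=-dx*np.sin(a)+dy*np.cos(a);r=np.hypot(l,W[:,2]-z)
        # distance to solid of ring: |ax|<=10,r<=62.5
        q=np.maximum(abs(ax)-10,r-62.5); fl=np.maximum(abs(ax)-15,r-31)
        return np.where(abs(q)<abs(fl),q,fl)
    W=W[np.hypot(W[:,1]-305,W[:,2]-135)>20]
    s=least_squares(res,[478,305,135,0.],args=(W,),loss='soft_l1',f_scale=2);print(s.x.round(3),abs(s.fun).mean())
im=cv2.imread('pics/t0.png');m=(im[205:285,260:330].min(2)>215).astype('uint8')
k,_,st,ce=cv2.connectedComponentsWithStats(m)
for a,c in zip(st[1:],ce[1:]):
    print(a[4],(c+[260,205]).round(1),plane('top',c[0]+260,c[1]+205,2,14).round(1))
E
```

```text
side 1344 [455.4 243.9  74.7] [490.8 372.6 200.4] [[458.2, 254.9, 83.1], [489.0, 369.7, 198.1]]
875 [[518.8, 297.6, 63.1], [545.0, 324.4, 124.9], [571.4, 331.0, 157.1]]
[4.81155e+02 3.06778e+02 1.36294e+02 2.90000e-02] 0.9860741929818523
top 681 [455.1 245.4  75.2] [507.9 368.1 204.7] [[458.6, 248.3, 98.1], [501.9, 363.5, 198.8]]
332 [[508.0, 289.1, 75.9], [543.2, 306.7, 149.5], [572.2, 327.2, 158.9]]
[4.80109e+02 3.07088e+02 1.35074e+02 2.70000e-02] 1.2422069639140232
1 [289. 216.] [607.  330.6  14. ]
10 [292.9 218.8] [599.1 318.7  14. ]
2 [292.5 224. ] [583.5 319.   14. ]
181 [261.7 247. ] [511.2 403.9  14. ]
10 [292.3 228.4] [570.4 318.8  14. ]
13 [280.2 230.8] [561.5 353.4  14. ]
13 [310.6 231.4] [563.9 265.2  14. ]
2 [286.  234.5] [551.4 336.   14. ]
44 [292.5 238. ] [541.9 316.6  14. ]
3 [271.3 237. ] [542.1 378.   14. ]
15 [289. 250.] [506.2 324.6  14. ]
32 [291.1 254.6] [493.1 317.8  14. ]
12 [278.9 266.3] [457.3 350.6  14. ]
16 [309.5 267. ] [459.4 263.   14. ]
```

```bash
cat >> h.py <<'E'
from scipy.spatial.transform import Rotation as Ro
from scipy.linalg import fractional_matrix_power as fmp
A=np.array([480.5,307,135.]);yaw=.028
X=np.array([np.cos(yaw),np.sin(yaw),0]);Y=np.array([-np.sin(yaw),np.cos(yaw),0]);Z=np.array([0,0,1.])
def st(a,y,z): return A+a*X+y*Y+z*Z
def chalk(n,im,d):
    # score of chalk-likeness per angle al=atan2(z,y): on front face and rim
    i=camera_info(n);P=np.array(i['pose']);al=np.arange(-180,180,2);g=cv2.cvtColor(im,cv2.COLOR_RGB2LAB)[:,:,0].astype(np.float32)
    out={}
    for part,pts in(('face',[(-10,r) for r in np.arange(46,60,2)]),('rim',[(a,62.5) for a in np.arange(-7,8,2)])):
        S=[]
        for t in np.radians(al):
            v=[]
            for a,r in pts:
                p=st(a,r*np.cos(t),r*np.sin(t));c=P[:3,:3].T@(p-P[:3,3]);u,w=i['fx']*c[0]/c[2]+i['cx'],i['fy']*c[1]/c[2]+i['cy']
                nrm=-X if part=='face' else np.cos(t)*Y+np.sin(t)*Z
                if nrm@(P[:3,3]-p)<0.12*np.linalg.norm(P[:3,3]-p):continue
                if abs(d[int(round(w)),int(round(u))]-c[2])>7:continue
                v.append(cv2.getRectSubPix(g,(1,1),(u,w))[0,0])
            S.append(np.mean(v) if len(v)>3 else np.nan)
        S=np.array(S);T=np.tile(S,3);N=len(S)
        D=np.array([S[k]-np.nanmedian(T[N+k-10:N+k+11]) if S[k]==S[k] else np.nan for k in range(N)])
        o=np.argsort(-np.nan_to_num(D,nan=-99))[:6];out[part]=[(int(al[k]),round(float(D[k]),1)) for k in o]
    return out
def look(f):
    for n in('side','top'):
        im,d=snap(n,f+n[0]);print(n,chalk(n,im,d))
def rotm(b): # tool leaned by b toward +y, tool y along stand X, z inward
    z=-(np.sin(b)*Y+np.cos(b)*Z);return np.stack([np.cross(X,z),X,z],1)
def pose():
    s=observe();T=np.eye(4);T[:3,3]=s['position'];q=s['tool_rot'];T[:3,:3]=Ro.from_quat([*q[1:],q[0]]).as_matrix();return T,s
def target(b,r,a=0):
    T=np.eye(4);T[:3,:3]=rotm(b);T[:3,3]=st(a,r*np.sin(b),r*np.cos(b));return T
def rel(T0,T1,N):
    D=np.linalg.inv(T0)@T1;B=np.real(fmp(D,1/N));return np.r_[B[:3,3],Ro.from_matrix(B[:3,:3]).as_rotvec()].round(4).tolist()
E
python3 - <<'E'
from h import *
for n,f in(('side','s0'),('top','t0')):
    print(n,chalk(n,cv2.imread(f'pics/{f}.png')[:,:,::-1].copy(),np.load(f'pics/{f}.npy')))
T,s=pose();U=T.copy();U[2,3]+=70
print(T[:3,:3].round(2).tolist())
print(rel(T,U,3),rel(U,target(.9,130),13),rel(U,target(0,150),12))
print(rel(target(.9,42),target(-.9,42),18))
E
```

```text
side {'face': [(20, 74.5), (18, 61.5), (16, 37.4), (22, 21.4), (-134, 8.6), (-140, 7.5)], 'rim': [(18, 59.6), (16, 46.9), (20, 34.9), (72, 1.7), (74, 1.4), (76, 1.3)]}
top {'face': [(12, 19.8), (14, 18.1), (16, 15.0), (110, 11.3), (96, 10.9), (-124, 10.5)], 'rim': [(18, 33.3), (16, 30.3), (14, 22.6), (20, 21.7), (22, 7.6), (80, 2.6)]}
[[-0.95, 0.31, -0.0], [0.31, 0.95, -0.0], [-0.0, -0.0, -1.0]]
[-0.002, -0.0415, -23.3333, 0.0, -0.0, -0.0] [-23.3886, 7.8597, 17.5683, 0.0422, -0.06, 0.0877] [-37.0578, 1.4676, 1.9545, -0.0001, 0.0001, 0.1023]
[-4.193, 0.0, 0.2098, 0.0, 0.1, 0.0]
```

Chalk line is at 18°, clearly seen in both views. Next I move to a hover above the wheel.

```bash
python3 -m jog '[[0,0,-23.3,0,0,0],[0,0,-23.3,0,0,0],[0,0,-23.3,0,0,0]]' 0; python3 -m jog '[[-37,1.5,2,0,0,0.102],[-37,1.5,2,0,0,0.102],[-37,1.5,2,0,0,0.102],[-37,1.5,2,0,0,0.102],[-37,1.5,2,0,0,0.102],[-37,1.5,2,0,0,0.102],[-37,1.5,2,0,0,0.102],[-37,1.5,2,0,0,0.102],[-37,1.5,2,0,0,0.102],[-37,1.5,2,0,0,0.102],[-37,1.5,2,0,0,0.102],[-37,1.5,2,0,0,0.102]]'; python3 - <<'E'
from h import *
T,s=pose();print(s['qpos'].round(2),s['width']);print(rel(T,target(0,150),1),rel(T,target(.9,130),10),rel(T,target(.9,110),10))
E
```

```text
time: 0.35
position: [201.1, 617.5, 309.0]
tool_rot: [-0.0, 0.157, 0.988, -0.001]
force: [0.5, -0.6, -0.3]
width: 51.8
gripper_force: 0.0
time: 1.35
position: [482.0, 306.6, 284.6]
tool_rot: [0.0, 0.698, 0.716, -0.0]
force: [0.9, 0.9, -0.3]
width: 42.8
gripper_force: 0.0
[-0.99  0.24  0.43  1.68 -0.1   1.25 -0.52] 42.772430739047
[0.465, -1.4746, -0.415, -0.0, 0.0006, -0.0017] [12.5269, -0.1588, 2.3644, -0.0001, -0.0899, -0.0002] [11.545, -0.1576, 4.1848, -0.0001, -0.0899, -0.0002]
```

```bash
python3 -m jog '[[12.5,-0.15,2.4,0,-0.09,0],[12.5,-0.15,2.4,0,-0.09,0],[12.5,-0.15,2.4,0,-0.09,0],[12.5,-0.15,2.4,0,-0.09,0],[12.5,-0.15,2.4,0,-0.09,0],[12.5,-0.15,2.4,0,-0.09,0],[12.5,-0.15,2.4,0,-0.09,0],[12.5,-0.15,2.4,0,-0.09,0],[12.5,-0.15,2.4,0,-0.09,0],[12.5,-0.15,2.4,0,-0.09,0],[0,0,0,0,0,0]]'; python3 - <<'E'
from h import *
T,s=pose();print(s['qpos'].round(2));print(rel(T,target(.9,130),1),rel(T,target(.9,42),8))
E
```

```text
time: 2.27
position: [472.5, 413.8, 206.2]
tool_rot: [0.313, 0.621, 0.649, -0.308]
force: [-2.4, 0.7, -3.0]
width: 42.5
gripper_force: 0.0
[-1.25  0.87  0.44  1.19  0.26  1.83 -0.81]
[-10.8207, 4.8553, -1.8701, 0.0016, 0.0093, 0.0154] [-1.2901, 0.606, 10.7602, 0.0002, 0.0012, 0.0019]
```

```bash
python3 -m jog '[[-5,2.4,0,0,0.005,0.008],[-5,2.4,0,0,0.005,0.008],[0,0,0,0,0,0]]'; python3 - <<'E'
from h import *
T,s=pose();print(s['qpos'].round(2));print(rel(T,target(.9,130),1),rel(T,target(.9,42),8))
look('a')
E
```

```text
time: 2.52
position: [484.2, 401.8, 229.2]
tool_rot: [0.312, 0.636, 0.641, -0.294]
force: [0.4, -1.1, 1.0]
width: 42.7
gripper_force: 0.0
[-1.24  0.84  0.46  1.19  0.27  1.82 -0.82]
[14.7727, -6.721, 2.8375, 0.0035, -0.0141, -0.0218] [1.7692, -0.8435, 11.3443, 0.0004, -0.0018, -0.0027]
side {'face': [(20, 68.9), (18, 57.6), (16, 34.2), (22, 21.6), (-134, 6.8), (-140, 6.6)], 'rim': [(18, 70.3), (16, 53.1), (20, 38.6), (70, 12.4), (84, 10.7), (96, 10.2)]}
top {'face': [(14, 19.2), (16, 18.9), (12, 16.9), (10, 14.9), (112, 14.6), (18, 13.2)], 'rim': [(18, 33.9), (16, 25.6), (20, 22.7), (22, 9.6), (14, 8.7), (80, 2.0)]}
```

View pics/as.png

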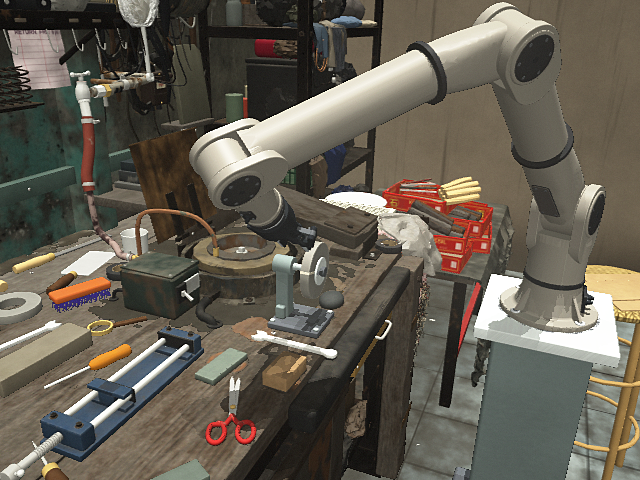

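The side view shows the gripper leaning in over the wheel at (300,235), clear of the housing. The reading was transient, so I settle before measuring.

```bash
python3 -m jog '[[0,0,0,0,0,0],[0,0,0,0,0,0],[0,0,0,0,0,0],[0,0,0,0,0,0]]'; python3 - <<'E'
from h import *
T,s=pose();print(rel(T,target(.9,130),1),rel(T,target(.9,42),8),abs(s['qd']).max())
E
```

```text
time: 2.95
position: [481.3, 404.5, 224.3]
tool_rot: [0.311, 0.633, 0.644, -0.297]
force: [0.3, 0.1, 0.0]
width: 42.9
gripper_force: 0.0
[9.3065, -3.6778, 1.8803, 0.0032, -0.0107, -0.0133] [1.1008, -0.4724, 11.2301, 0.0004, -0.0013, -0.0017] 0.007832667607754282
```

```bash
python3 -m jog '[[4.5,-1.8,0,0,-0.005,-0.006],[4.5,-1.8,0,0,-0.005,-0.006],[0,0,15,0,0,0],[0,0,15,0,0,0],[0,0,15,0,0,0],[0,0,10,0,0,0],[0,0,0,0,0,0],[0,0,0,0,0,0],[0,0,0,0,0,0]]'; python3 - <<'E'
from h import *
T,s=pose();print(rel(T,target(.9,42),1),abs(s['qd']).max())
E
```

```text
time: 3.7
position: [479.2, 368.0, 183.0]
tool_rot: [0.313, 0.628, 0.646, -0.301]
force: [-0.7, 1.0, 1.0]
width: 42.8
gripper_force: 0.0
[-0.3326, -0.525, 35.6264, 0.0042, -0.001, -0.0011] 0.008720456896064968
```

```bash
python3 -m jog '[[0,-0.5,12,0.004,0,0],[0,0,12,0,0,0],[-0.3,0,11,0,0,0],[0,0,0,0,0,0],[0,0,0,0,0,0],[0,0,0,0,0,0]]'; python3 - <<'E'
from h import *
T,s=pose();print(rel(T,target(.9,42),1),abs(s['qd']).max())
look('b')
E
python3 -m jog '[[0,0,0,0,0,0],[0,0,0,0,0,0],[0,0,0,0,0,0],[0,0,0,0,0,0],[0,0,0,0,0,0]]' -1
```

```text
time: 4.2
position: [479.6, 340.2, 161.7]
tool_rot: [0.312, 0.628, 0.645, -0.303]
force: [-0.5, 0.3, -0.3]
width: 42.7
gripper_force: 0.0
[0.259, -0.0199, 0.6328, 0.0001, -0.0012, -0.0014] 0.006576735631895733
side {'face': [(20, 71.0), (18, 57.9), (16, 35.0), (22, 20.7), (80, 9.1), (-134, 7.8)], 'rim': [(18, 77.0), (16, 60.6), (20, 48.3), (82, 8.8), (32, 6.9), (30, 6.5)]}
top {'face': [(12, 20.1), (10, 19.6), (64, 18.2), (14, 18.1), (16, 17.0), (88, 15.2)], 'rim': [(18, 34.3), (16, 25.9), (20, 23.1), (14, 9.2), (22, 8.7), (80, 1.9)]}
time: 4.72
position: [480.9, 340.2, 161.8]
tool_rot: [0.312, 0.629, 0.645, -0.301]
force: [4.7, 3.0, 0.7]
width: 19.1
gripper_force: 59.5
```

```bash
python3 -m jog '[[-3.15,0,0.12,0,0.075,0],[-3.15,0,0.12,0,0.075,0],[-3.15,0,0.12,0,0.075,0],[-3.15,0,0.12,0,0.075,0],[-3.15,0,0.12,0,0.075,0],[-3.15,0,0.12,0,0.075,0],[-3.15,0,0.12,0,0.075,0],[-3.15,0,0.12,0,0.075,0],[-3.15,0,0.12,0,0.075,0],[-3.15,0,0.12,0,0.075,0],[0,0,0,0,0,0],[0,0,0,0,0,0]]'; python3 - <<'E'
from h import *
T,s=pose();print(rel(T,target(.15,42),1),s['qpos'].round(2))
look('c')
E
```

```text
time: 5.72
position: [481.7, 311.7, 176.8]
tool_rot: [0.054, 0.697, 0.714, -0.05]
force: [5.4, 0.5, -4.0]
width: 19.0
gripper_force: 61.4
[1.6368, -1.3121, -0.0107, 0.0034, -0.0024, -0.0044] [-1.    0.39  0.37  1.75 -0.02  1.12 -0.62]
side {'face': [(62, 55.4), (60, 50.8), (64, 41.7), (58, 29.2), (78, 20.0), (66, 19.4)], 'rim': [(64, 64.7), (62, 63.2), (66, 26.4), (96, 12.3), (60, 11.7), (94, 9.5)]}
top {'face': [(120, 8.3), (130, 3.4), (-126, 3.2), (132, 3.0), (136, 2.7), (-150, 1.8)], 'rim': [(114, 21.0), (116, 21.0), (118, 20.3), (120, 20.0), (122, 19.2), (124, 17.3)]}
```

```bash
python3 -m jog '[[-3.15,0,0.12,0,0.075,0],[-3.15,0,0.12,0,0.075,0],[-3.15,0,0.12,0,0.075,0],[-3.15,0,0.12,0,0.075,0],[-3.15,0,0.12,0,0.075,0],[-3.15,0,0.12,0,0.075,0],[-3.15,0,0.12,0,0.075,0],[-3.15,0,0.12,0,0.075,0],[-3.15,0,0.12,0,0.075,0],[-3.15,0,0.12,0,0.075,0],[0,0,0,0,0,0],[0,0,0,0,0,0]]'; python3 - <<'E'
from h import *
T,s=pose();print(rel(T,target(-.6,42),1),s['qpos'].round(2))
look('d')
E
```

```text
time: 6.82
position: [482.4, 282.6, 168.4]
tool_rot: [-0.211, 0.668, 0.683, 0.207]
force: [7.2, 7.5, -11.4]
width: 18.9
gripper_force: 60.9
[1.3411, -1.2269, -0.6368, 0.0046, 0.0006, -0.0038] [-0.47  0.28  0.22  2.04 -0.88  0.89  0.35]
side {'face': [(120, 89.3), (118, 53.6), (100, 32.1), (102, 27.1), (116, 26.9), (98, 24.8)], 'rim': [(104, 5.7), (72, 3.0), (70, 2.5), (74, 2.0), (76, 1.9), (68, 1.6)]}
top {'face': [(104, 77.4), (106, 59.0), (108, 30.7), (100, 12.4), (-56, 11.9), (-58, 11.9)], 'rim': [(104, 28.7), (102, 20.5), (106, 18.6), (94, 2.1), (96, 2.1), (92, 1.9)]}
```

```bash
python3 -m jog '[[-3.15,0,0.12,0,0.075,0],[-3.15,0,0.12,0,0.075,0],[-3.15,0,0.12,0,0.075,0],[-3.15,0,0.12,0,0.075,0],[0,0,0,0,0,0],[0,0,0,0,0,0],[0,0,0,0,0,0]]'; python3 - <<'E'
from h import *
T,s=pose();print(rel(T,target(-.9,42),1),s['qpos'].round(2))
look('e')
E
```

```text
time: 7.5
position: [482.6, 274.7, 160.6]
tool_rot: [-0.311, 0.629, 0.645, 0.304]
force: [6.2, 9.9, -8.7]
width: 18.7
gripper_force: 60.9
[0.0376, -1.1502, -0.7123, 0.0037, 0.0, -0.0013] [-0.26  0.39  0.16  2.1  -1.22  1.05  0.79]
side {'face': [(136, 89.0), (134, 80.9), (132, 54.4), (116, 47.1), (118, 45.1), (114, 43.9)], 'rim': [(82, 2.2), (76, 1.3), (78, 1.0), (72, 0.9), (74, 0.8), (84, 0.8)]}
top {'face': [(122, 37.3), (124, 18.6), (120, 12.8), (-56, 11.9), (134, 11.0), (98, 10.9)], 'rim': [(120, 34.5), (122, 24.6), (118, 21.5), (124, 5.8), (86, 4.4), (88, 4.2)]}
```

View pics/es.png

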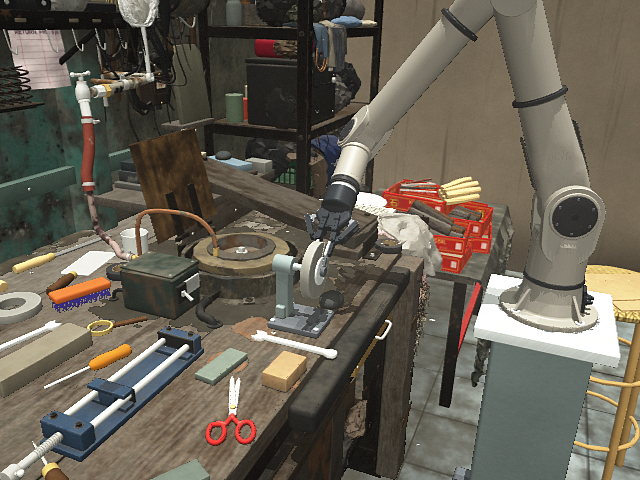

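The side view shows the gripper at (330,235) holding the rim on the far side. The wheel has turned 103°, which is inside the quarter to a third asked for, so I let go.

```bash
Z='[0,0,0,0,0,0]'; python3 -m jog '[[0,0,0,0,0,0],[0,0,0,0,0,0],[0,0,0,0,0,0],[0,0,0,0,0,0],[0,0,0,0,0,0],[0,0,0,0,0,0],[0,0,0,0,0,0],[0,0,0,0,0,0],[0,0,0,0,0,0],[0,0,0,0,0,0],[0,0,0,0,0,0],[0,0,0,0,0,0]]' 0;python3 -m jog '[[0,0,0,0,0,0],[0,0,0,0,0,0],[0,0,0,0,0,0],[0,0,0,0,0,0],[0,0,0,0,0,0],[0,0,0,0,0,0],[0,0,0,0,0,0],[0,0,0,0,0,0],[0,0,0,0,0,0],[0,0,0,0,0,0],[0,0,0,0,0,0],[0,0,0,0,0,0]]' >/dev/null; python3 - <<'E'
from h import *
look('f')
E
python3 -m jog '[[0,0,0,0,0,0],[0,0,0,0,0,0],[0,0,0,0,0,0],[0,0,0,0,0,0],[0,0,0,0,0,0],[0,0,0,0,0,0],[0,0,0,0,0,0],[0,0,0,0,0,0],[0,0,0,0,0,0],[0,0,0,0,0,0],[0,0,0,0,0,0],[0,0,0,0,0,0]]' ; python3 - <<'E'
from h import *
look('g')
T,s=pose();print(rel(T,target(-.9,42),1))
E
```

```text
time: 8.6
position: [481.2, 273.5, 161.3]
tool_rot: [-0.311, 0.628, 0.645, 0.304]
force: [0.4, 0.1, 1.0]
width: 42.7
gripper_force: 0.0
side {'face': [(52, 53.9), (50, 48.1), (54, 38.1), (48, 29.7), (56, 14.7), (-172, 7.6)], 'rim': [(52, 20.4), (54, 18.4), (50, 12.4), (98, 3.9), (78, 2.2), (82, 1.9)]}
top {'face': [(50, 29.2), (52, 25.2), (48, 23.8), (46, 22.9), (68, 19.4), (44, 18.5)], 'rim': [(52, 42.2), (50, 41.1), (48, 28.9), (54, 14.2), (96, 2.6), (94, 2.5)]}
time: 10.7
position: [481.2, 273.5, 161.3]
tool_rot: [-0.311, 0.628, 0.645, 0.304]
force: [-1.2, 0.4, 0.2]
width: 42.8
gripper_force: 0.0
side {'face': [(52, 54.3), (50, 49.2), (54, 38.7), (48, 30.5), (56, 15.8), (-172, 8.9)], 'rim': [(52, 20.3), (54, 18.2), (50, 12.6), (100, 5.0), (98, 3.1), (102, 1.6)]}
top {'face': [(50, 28.9), (48, 23.3), (46, 22.1), (52, 20.4), (54, 19.8), (44, 16.7)], 'rim': [(52, 41.8), (50, 41.1), (48, 29.4), (54, 14.9), (94, 2.5), (92, 2.4)]}
[0.2386, 0.2268, 0.6044, 0.0017, -0.0001, -0.0005]
```

It came to rest at 51.5°. Now the same from the other side, so the drag cancels out.

```bash
python3 -m jog '[[0,0,0,0,0,0],[0,0,0,0,0,0],[0,0,0,0,0,0],[0,0,0,0,0,0],[0,0,0,0,0,0]]' -1; python3 -m jog '[[3.15,0,0.12,0,-0.075,0],[3.15,0,0.12,0,-0.075,0],[3.15,0,0.12,0,-0.075,0],[3.15,0,0.12,0,-0.075,0],[3.15,0,0.12,0,-0.075,0],[3.15,0,0.12,0,-0.075,0],[3.15,0,0.12,0,-0.075,0],[3.15,0,0.12,0,-0.075,0],[3.15,0,0.12,0,-0.075,0],[3.15,0,0.12,0,-0.075,0],[3.15,0,0.12,0,-0.075,0],[3.15,0,0.12,0,-0.075,0]]'; python3 -m jog '[[3.15,0,0.12,0,-0.075,0],[3.15,0,0.12,0,-0.075,0],[3.15,0,0.12,0,-0.075,0],[3.15,0,0.12,0,-0.075,0],[3.15,0,0.12,0,-0.075,0],[3.15,0,0.12,0,-0.075,0],[3.15,0,0.12,0,-0.075,0],[3.15,0,0.12,0,-0.075,0],[0,0,0,0,0,0],[0,0,0,0,0,0],[0,0,0,0,0,0]]'; python3 - <<'E'
from h import *
T,s=pose();print(rel(T,target(.6,42),1),s['qpos'].round(2))
look('i')
E
```

```text
time: 11.22
position: [482.5, 273.3, 161.6]
tool_rot: [-0.31, 0.629, 0.645, 0.304]
force: [4.7, 1.0, 0.4]
width: 19.0
gripper_force: 60.0
time: 12.22
position: [481.8, 305.3, 178.9]
tool_rot: [0.003, 0.698, 0.716, -0.0]
force: [2.0, -0.7, 1.9]
width: 18.8
gripper_force: 60.7
time: 13.13
position: [481.2, 332.0, 171.6]
tool_rot: [0.213, 0.666, 0.685, -0.204]
force: [2.7, 4.4, 7.4]
width: 18.7
gripper_force: 62.1
[0.0623, -1.3871, 2.2528, 0.0048, -0.0011, -0.001] [-1.15  0.63  0.4   1.53  0.2   1.45 -0.82]
side {'face': [(-32, 49.9), (-34, 49.0), (-30, 40.9), (50, 38.4), (-36, 36.2), (-28, 23.0)], 'rim': [(-32, 47.4), (-34, 43.6), (42, 26.5), (-30, 23.4), (54, 17.9), (-36, 16.8)]}
top {'face': [(66, 23.5), (68, 15.2), (-126, 9.9), (108, 8.9), (106, 7.9), (110, 5.7)], 'rim': [(100, 1.1), (98, 0.9), (104, 0.9), (86, 0.8), (84, 0.5), (96, 0.3)]}
```

```bash
python3 -m jog '[[3.15,0,0.5,0,-0.075,0],[3.15,0,0.5,0,-0.075,0],[3.15,0,0.5,0,-0.075,0],[3.15,0,0.5,0,-0.075,0],[0,0,0,0,0,0],[0,0,0,0,0,0],[0,0,0,0,0,0]]'; python3 - <<'E'
from h import *
T,s=pose();print(rel(T,target(.9,42),1),s['qpos'].round(2))
look('j')
E
python3 -m jog '[[0,0,0,0,0,0],[0,0,0,0,0,0],[0,0,0,0,0,0],[0,0,0,0,0,0],[0,0,0,0,0,0],[0,0,0,0,0,0],[0,0,0,0,0,0],[0,0,0,0,0,0],[0,0,0,0,0,0],[0,0,0,0,0,0],[0,0,0,0,0,0],[0,0,0,0,0,0]]' 0;python3 -m jog '[[0,0,0,0,0,0],[0,0,0,0,0,0],[0,0,0,0,0,0],[0,0,0,0,0,0],[0,0,0,0,0,0],[0,0,0,0,0,0],[0,0,0,0,0,0],[0,0,0,0,0,0],[0,0,0,0,0,0],[0,0,0,0,0,0],[0,0,0,0,0,0],[0,0,0,0,0,0]]' >/dev/null
python3 -c "
from h import *
look('k')"
python3 -m jog '[[0,0,0,0,0,0],[0,0,0,0,0,0],[0,0,0,0,0,0],[0,0,0,0,0,0],[0,0,0,0,0,0],[0,0,0,0,0,0],[0,0,0,0,0,0],[0,0,0,0,0,0],[0,0,0,0,0,0],[0,0,0,0,0,0],[0,0,0,0,0,0],[0,0,0,0,0,0]]' ; python3 - <<'E'
from h import *
look('l')
T,s=pose();print(rel(T,target(.9,42),1))
E
```

```text
time: 13.82
position: [480.9, 341.4, 162.7]
tool_rot: [0.313, 0.628, 0.646, -0.3]
force: [2.3, 9.0, 10.6]
width: 18.9
gripper_force: 64.1
[0.282, -1.383, 2.1332, 0.006, -0.0019, -0.0024] [-1.21  0.82  0.42  1.4   0.3   1.65 -0.86]
side {'face': [(-50, 45.5), (-48, 43.4), (-52, 39.5), (-46, 31.4), (-54, 29.1), (-56, 18.7)], 'rim': [(-48, 38.6), (-46, 34.1), (-50, 27.9), (30, 21.7), (-44, 19.1), (28, 19.0)]}
top {'face': [(108, 9.1), (146, 8.3), (120, 7.1), (70, 6.6), (72, 5.7), (84, 5.2)], 'rim': [(88, 3.0), (98, 2.3), (100, 2.2), (104, 2.2), (82, 2.1), (102, 1.9)]}
time: 14.92
position: [479.5, 338.4, 160.2]
tool_rot: [0.312, 0.628, 0.645, -0.303]
force: [-0.3, 0.1, 0.2]
width: 42.6
gripper_force: 0.0
side {'face': [(4, 81.7), (2, 79.8), (0, 52.5), (6, 22.0), (-2, 20.9), (-142, 8.0)], 'rim': [(2, 64.1), (0, 53.8), (30, 25.6), (28, 20.6), (4, 20.1), (26, 16.3)]}
top {'face': [(-6, 56.9), (-4, 54.8), (-2, 45.6), (0, 35.3), (2, 24.9), (4, 20.6)], 'rim': [(88, 6.0), (108, 5.9), (110, 5.0), (96, 3.8), (86, 3.6), (98, 3.3)]}
time: 17.02
position: [479.5, 338.3, 160.1]
tool_rot: [0.312, 0.628, 0.645, -0.303]
force: [0.1, 1.0, 0.4]
width: 42.6
gripper_force: 0.0
side {'face': [(4, 81.9), (2, 81.4), (0, 53.5), (6, 23.5), (-2, 21.8), (-142, 7.2)], 'rim': [(2, 65.5), (0, 54.1), (30, 26.3), (4, 21.5), (28, 20.3), (26, 16.8)]}
top {'face': [(-6, 56.9), (-4, 54.7), (-8, 47.7), (-2, 44.0), (0, 33.6), (2, 23.3)], 'rim': [(88, 6.3), (108, 5.3), (110, 4.9), (86, 4.1), (94, 3.9), (96, 3.8)]}
[0.1933, 0.0979, -1.8169, -0.0008, -0.0001, -0.0015]
```

The rest points are 51.5° and 2°, so half the difference is 0.43 rad, which fits the given drag. Heavy side down means chalk at about 26.8°. I grip and lead by 0.43 rad.

```bash
python3 -m jog '[[0,0,-1.8,0,0,0],[0,0,0,0,0,0],[0,0,0,0,0,0]]'; python3 -m jog '[[0,0,0,0,0,0],[0,0,0,0,0,0],[0,0,0,0,0,0],[0,0,0,0,0,0],[0,0,0,0,0,0]]' -1; python3 -m jog '[[-3.02,0,0.11,0,0.072,0],[-3.02,0,0.11,0,0.072,0],[-3.02,0,0.11,0,0.072,0],[-3.02,0,0.11,0,0.072,0],[-3.02,0,0.11,0,0.072,0],[-3.02,0,0.11,0,0.072,0],[0,0,0,0,0,0],[0,0,0,0,0,0],[0,0,0,0,0,0],[0,0,0,0,0,0],[0,0,0,0,0,0]]'; python3 - <<'E'
from h import *
T,s=pose();print(rel(T,target(.47,42),1))
look('m')
E
```

```text
time: 17.37
position: [479.5, 340.0, 161.3]
tool_rot: [0.312, 0.628, 0.645, -0.303]
force: [-0.0, 0.2, 0.2]
width: 42.7
gripper_force: 0.0
time: 17.78
position: [480.9, 340.0, 161.5]
tool_rot: [0.312, 0.629, 0.645, -0.302]
force: [5.5, 1.8, -0.4]
width: 19.3
gripper_force: 59.5
time: 18.7
position: [481.3, 324.9, 173.0]
tool_rot: [0.169, 0.679, 0.696, -0.162]
force: [5.6, -1.3, 0.1]
width: 19.2
gripper_force: 62.0
[1.2688, -1.337, 0.0047, 0.0023, 0.002, -0.003]
side {'face': [(28, 58.2), (26, 56.6), (30, 31.1), (24, 21.8), (56, 10.0), (-134, 7.9)], 'rim': [(64, 95.8), (62, 80.3), (66, 77.6), (26, 73.7), (28, 71.5), (68, 50.3)]}
top {'face': [(88, 14.0), (98, 13.4), (108, 12.4), (76, 11.7), (110, 10.3), (86, 10.0)], 'rim': [(86, 3.4), (80, 3.4), (84, 3.3), (82, 3.1), (88, 2.6), (78, 2.5)]}
```

The chalk reads 27.0° with the wheel held at rest, so I hand in.

```bash
python3 -m jog '[[0,0,0,0,0,0],[0,0,0,0,0,0],[0,0,0,0,0,0],[0,0,0,0,0,0]]'; python3 -c "
from h import *
look('n');print(close_job())"
```

```text
time: 19.13
position: [481.3, 324.9, 173.0]
tool_rot: [0.169, 0.679, 0.696, -0.162]
force: [4.8, -0.5, -0.3]
width: 19.1
gripper_force: 62.0
side {'face': [(28, 59.1), (26, 55.8), (30, 32.4), (58, 31.7), (24, 21.7), (56, 11.3)], 'rim': [(64, 97.0), (66, 84.5), (62, 80.7), (26, 73.4), (28, 70.6), (68, 64.0)]}
top {'face': [(74, 24.5), (130, 10.7), (98, 9.2), (76, 8.3), (96, 7.7), (100, 6.7)], 'rim': [(86, 2.8), (82, 2.6), (84, 2.5), (80, 2.4), (88, 2.2), (90, 1.9)]}
the job is handed in; nothing more can be done
None
```

The job is handed in at 19.1 s: free roll-backs from both sides put heavy-side-down at chalk angle 26.8°, and the rim is held at rest at about 27° (no verdict was returned).

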